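# Roll and slate a stop-motion shot

## Task

Roll the shot: press the plunger of the desk release all the way down to its stop and let it spring back up. Then take the clapper slate out of the card rack and hold it up in the air in front of the film camera, about 18 cm from the lens and centred on it, upright and with its ruled face square to the lens. Finish while still holding it there, steady; leave the camera and everything else on the desk undisturbed.

Things in the scene. Friction and masses are not known exactly. Their poses are not given: they have to be found in the camera images.
- plunger_top (a point): centre of the top of the desk release's plunger: a grey mushroom head 36 mm across on a 14 mm steel stem, standing out of a round black base 72 mm across and 44 mm high on the left of the desk. Unpressed the top is 82 mm above the desk. (The taller white soap pump at the table's left edge is not it.)
- plunger (a joint): travel of that plunger in m: 0 up, 0.014 down at its stop; straight down; a spring pushes it back, about 1.6 N at first and 6 N at the stop; it counts as fully down beyond 0.0125
- rack: fixed dark wood card rack 172 mm (x) by 136 mm (y), 34 mm high, origin at the centre of its underside. Three slots run along its y at x = -65, 0 and +65 mm, each 11 mm wide, 126 mm long, floor 8 mm above the desk, 26 mm deep. One board stands upright in each; which slot holds the slate varies
- slate: black clapper slate, loose, about 0.11 kg, the tallest of the three boards in the rack: 120 mm wide (y), 100 mm high (z up), board 8 mm thick (x) in the lower 72 mm and two shut striped clap sticks 12 mm thick over the whole width in the top 28 mm (the place to grip, across x). Origin at the centre of its lower edge, standing on the slot's floor. The ruled face (white panel with ruled lines) looks to its -x; the back is plain black
- slate_mid (a point): centre of the slate, 50 mm above its lower edge
- film_camera: fixed black film camera on a table tripod, 240 mm high, origin under the tripod's centre (feet 65 mm out). It looks level along its own -x, roughly towards the robot
- lens (a point): centre of the camera lens's front rim (barrel 65 mm across), 60 mm in front of the camera's origin and 190 mm above the desk; axes as the camera's (lens looks to -x, z up)
- grey_card: plain grey board in the rack, loose, 8 x 104 x 70 mm high, origin at the centre of its lower edge; leave it
- white_card: plain white board in the rack, loose, 8 x 112 x 60 mm high, origin at the centre of its lower edge; leave it
- puppet: little wooden puppet, loose, 82 mm high, 58 mm wide, standing on a fixed plywood stage (140 x 160 x 12 mm) in front of the camera, head 94 mm above the desk; origin between the feet soles; leave it
- pen_cup: white cup with pens, loose, 72 mm across, cup 95 mm and pens about 135 mm high, origin under it, between rack and camera; leave it
- tape_roll: cardboard-brown roll of tape lying flat, loose, 96 mm across, 24 mm high, origin under its centre; leave it
- cell0: battery cell standing on end, loose, 33 mm across, 61 mm high, origin under it, beyond the desk release; leave it
- cell1: second battery cell like cell0, next to it; leave it
Mind the look-alikes: they are no part of the job. Leave any blue look-alike of the cell0 alone. What is shaped like the film_camera but yellow is not meant.

How it is judged:
By the outcome, as a careful person would: the job done as asked, in the order asked, and still so for the second after the job is handed in, while the arm keeps its last pose, push and grip.
It also fails if it takes over 54 s, if anything falls off the work surface, if the arm or the gripper's body presses on something with over 40 N, if the wrist force passes 120 N, or if a joint passes its speed limit or range.

## Robot

A 7-joint arm with a two-finger parallel gripper is mounted at the origin on the work surface. World frame = base frame: x ahead of the robot, y to its left, z up, the work surface at z = 0. Lengths are in m, angles in degrees, forces in N, time in s.
With the tool pointing down it reaches from about 0.425 to 0.875 m from the base axis. Payload 4.7 kg.
Tool frame: the origin (TCP) lies at the very end of the fingers, on their centre line; the grasp point (between the pads) lies 19 mm behind it; z points along the fingers, y is the line along which they close (so a half turn about z gives the same grasp; the last joint's range is limited). The gripper opens to 87 mm and grips with 3 to 60 N. Pads are 19 mm wide; open, the fingers measure 117 mm over their backs; the gripper's body (75 mm by 190 mm) begins 51 mm behind the grasp point.
Start: joints at [-62.275, 18.392, -4.016, 83.108, 1.295, 78.541, -3.26], TCP at [0.294, 0.58, 0.223] pointing down, gripper open.
Joint ranges: [-163.93, 163.93], [-17.29, 119.83], [-79.2, 71.16], [3.27, 140.29], [-89.18, 269.18], [5.43, 117.66], [-154.24, 154.24]. Speed limits (degrees/s): [147.25, 147.25, 180, 180, 180, 180, 180].

## Interface

Orientations are given as [roll, pitch, yaw] about the fixed x, y, z axes, in that order (R = Rz(yaw) Ry(pitch) Rx(roll)).
In Python, from cell import telemetry, cams, env gives the robot as it stands.
- The arm moves only by the tool arm_command, never from a script. Its argument "series" is text: rows parted by semicolons, each of 5 numbers parted by spaces: the shift along the tool's x, y, z in mm, then the turn about the tool's z in rad, then the closure in counts, from 0 (fully open) to 255 (shut). A call has 1 to 20 rows; each row shifts and turns the commanded pose from where the row before left it, along the tool's axes as they then stand; what a row does not reach is not made up. A row lasts 1/12 s, in which the tool goes at most 41.7 mm and 7.16 degrees, less where a joint would pass 70% of its speed; a pose out of reach is approached as far as the arm can. A call is refused whole if a number of a shift passes 41.7 or a number of a turn 0.125, either way. A call with a gripper value outside its range is refused whole. The fingers move at their own pace and stop on an object; "squeeze" is the grip in N (left out, the last holds). Time passes only in rows, so rows that do not move let the fingers close. It gives the time, the measured TCP pose, the force, the opening and the grip force at its end, in the units of the state.
- telemetry.get_obs(): the state, without advancing time (a new reading comes with each control period).
- cams.read_camera(name): name is "scene" or "top"; returns the picture (400x640x3 uint8, blue, green, red); there is no depth.
- cams.calibration(name): a dict with "K" (3x3 intrinsics, pixels), "origin" and "rotation" of the camera in the world. Camera axes: x right, y down, z forward; pixel columns grow to the right and rows downward; lengths in m; the calibration is good to about 2 mm. A picture is of the moment at which its call begins. calibration takes no time and is no camera call.
- env.sign_off(): hands the job in; it is judged then, once.
The state is a dict: "time_s": time; "qpos": joint angles; "joint_velocities": joint speeds; "effort": joint torques, N m; "tool_pos": TCP position; "tool_rot": TCP orientation; "force": force on the tool from outside, world axes, zero at the start; "wrist_torque": the same for the moment, N m; "grip_width": finger opening in m; "grasp_force": force on a finger pad.
Only numpy, scipy, OpenCV 4.12 (cv2) and the standard library are available. Lean on these libraries where they do the work, as an engineer would, in place of code of your own. Each camera call takes 0.05 s, during which the arm holds its last target. There are 200 camera calls.

## Working session

There is one attempt and no reset: what is moved stays moved. The work goes in short steps, Python scripts to look and compute and a tool call to move; the robot and the scene stay as the last step left them, time stands still between calls to the robot, and variables do not carry over. Pictures are saved under pics/ and viewed, at most 10 in all, crops included, and the job is handed in when it is done.

Besides the shell and the picture viewer there is one more tool, called after ">>>" as name(argument=value, ...) on one line, values as JSON. arm_command: Moves the arm, as the interface text tells. Its arguments: {"type":"object","properties":{"series":{"type":"string"},"squeeze":{"type":"number"}},"required":["series"]}

```bash
mkdir -p pics; ls
python3 - <<'E'
from cell import telemetry, cams, env
import cv2
for n in ("scene","top"):
    cv2.imwrite(f"pics/{n}0.png",cams.read_camera(n)); c=cams.calibration(n); print(n,c["K"],c["origin"],c["rotation"])
o=telemetry.get_obs(); print(o)
E
```

```text
pics
scene [[443.01066983   0.         319.08270033]
 [  0.         443.01066983 194.97129797]
 [  0.           0.           1.        ]] [1.08822546 0.85712528 0.89852506] [-129.24897515    0.1933799   149.22297056]
top [[379.09766736   0.         321.39788342]
 [  0.         379.09766736 205.53430717]
 [  0.           0.           1.        ]] [0.47584927 0.05338446 1.24750971] [-1.73859747e+02  1.06947866e-01 -8.94953794e+01]
{'time_s': 0.1, 'qpos': array([-62.27653616,  18.43467944,  -4.01450751,  83.16868881,
         1.29622088,  78.53970984,  -3.26138816]), 'joint_velocities': array([ 0.0084652 , -0.1953887 ,  0.03035249, -0.22296159,  0.01561649,
        0.04595698, -0.04392472]), 'effort': array([ 5.23414997e-05, -4.92572629e+01, -4.05492643e-01, -3.13398778e+01,
       -6.39691134e-02,  3.94059252e-02,  6.59093848e-05]), 'tool_pos': array([0.29407761, 0.57911723, 0.22156544]), 'tool_rot': array([-1.79902217e+02,  6.95912018e-03,  1.53084038e+02]), 'force': array([0.36594972, 0.05443824, 1.12182284]), 'wrist_torque': array([0.01224386, 0.00842061, 0.01905254]), 'grasp_force': 0.0, 'grip_width': 0.08720196440457274}
```

View pics/scene0.png

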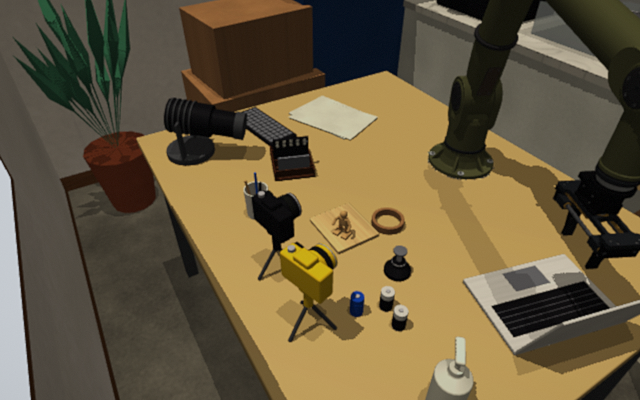

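View pics/top0.png

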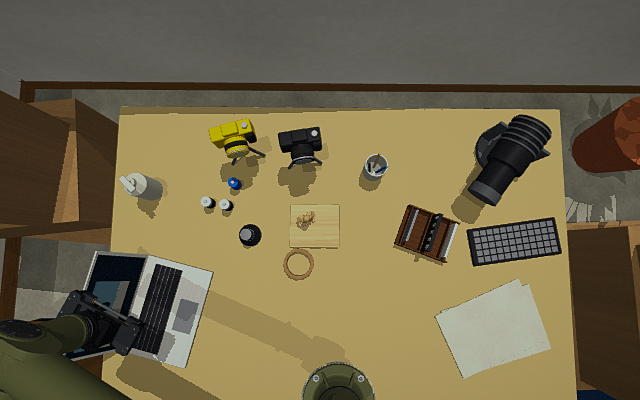

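Scene: plunger at (398,262), yellow decoy camera (308,270), black camera (278,210), rack (293,160). Top: plunger (250,235), black camera (300,143), yellow one (235,138), rack (427,233), soap pump (142,186).

Run:
```python
import cv2,numpy as np
t=cv2.imread("pics/top0.png");s=cv2.imread("pics/scene0.png")
def c(im,x,y,w,h,k): return cv2.resize(im[y:y+h,x:x+w],None,fx=k,fy=k,interpolation=cv2.INTER_CUBIC)
# top rack 388..468,195..270 x5 ; scene rack 255..335,125..185 x5
a=np.hstack([c(t,387,200,80,60,5),c(t,265,115,80,60,5)])
b=np.hstack([c(s,255,128,80,60,5),c(t,228,210,40,60,5),c(s,380,230,40,60,5)])
cv2.imwrite("pics/crop1.png",np.vstack([a,b]))
```

```text
(no output)
```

View pics/crop1.png

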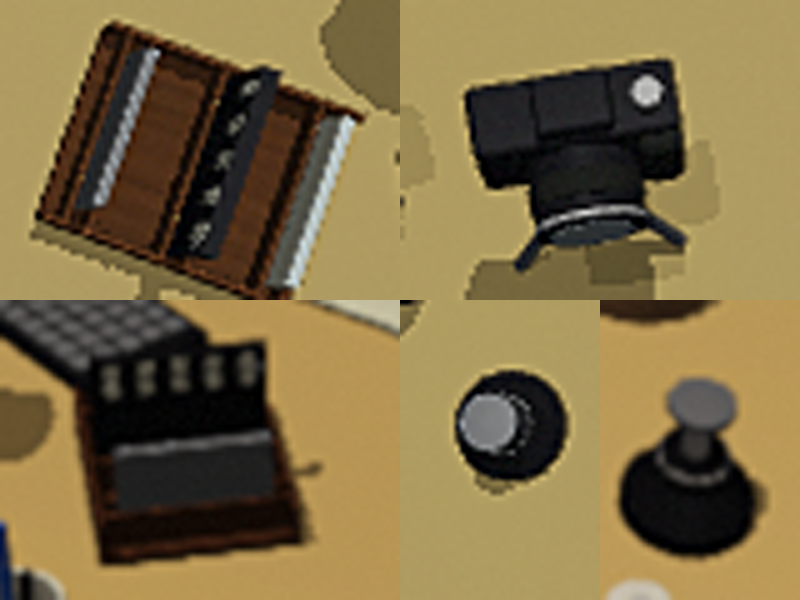

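Grab candidates at top view: grey card (412,226), slate with striped sticks (434,233), white card (450,242). The slate is the tallest, in the middle slot; its visible left (+y) side is plain black, so the ruled face looks right (-y). The plunger head is the grey disc at (325.6,... crop) ≈ (245.6,234.5), not the soap pump. Camera is black (300,143), not yellow (235,138). Closer crop of the camera for its pose.

Run:
```python
import cv2,numpy as np
t=cv2.imread("pics/top0.png");s=cv2.imread("pics/scene0.png")
g=(255*(np.arange(256)/255)**.5).astype(np.uint8)
def c(im,x,y,w,h,k): return cv2.resize(g[im[y:y+h,x:x+w]],None,fx=k,fy=k,interpolation=cv2.INTER_CUBIC)
cv2.imwrite("pics/crop2.png",np.hstack([c(t,275,122,50,75,8),c(s,248,185,50,75,8)][:2])[:600])
```

```text
(no output)
```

View pics/crop2.png

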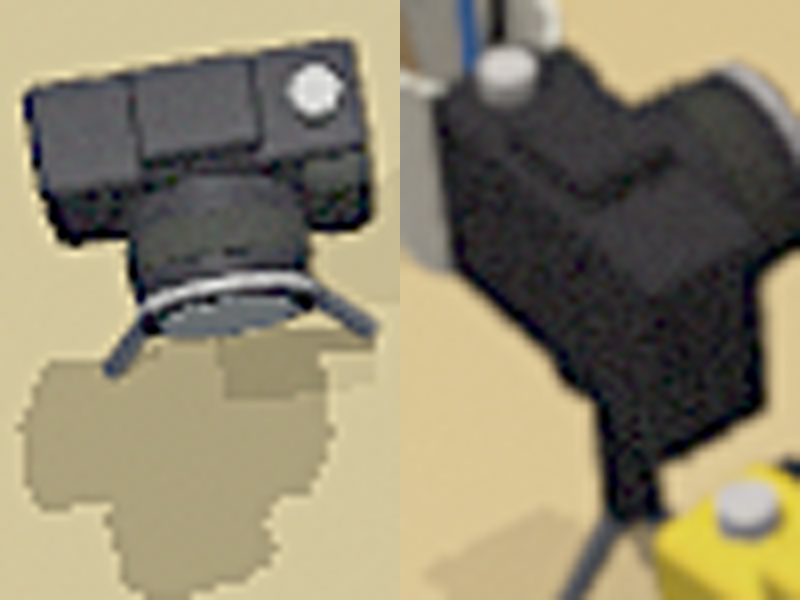

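Top crop: camera's top corners (25,92),(352,40),(363,148),(45,192); lens rim centre ≈(229,305); front feet tips (108,372),(375,330) — crop px at 8x, offset (275,122).

```bash
cat > h.py <<'E'
import numpy as np
from scipy.spatial.transform import Rotation as R
from scipy.optimize import least_squares
from cell import cams
C={}
for n in ("scene","top"):
    c=cams.calibration(n); C[n]=(c["K"],np.array(c["origin"]),R.from_euler("xyz",c["rotation"],degrees=True).as_matrix())
def proj(n,P):
    K,o,M=C[n]; p=(np.atleast_2d(P)-o)@M@K.T; return p[:,:2]/p[:,2:]
def hit(n,uv,z):
    K,o,M=C[n]; d=M@np.linalg.solve(K,[uv[0],uv[1],1]); return o+d*(z-o[2])/d[2]
E
python3 - <<'E'
from h import *
np.set_printoptions(precision=4,suppress=True)
print("plunger top",hit("top",(228+88/5,210+123/5),.082),hit("scene",(380+101/5,230+104/5),.082))
L=[((c[0]/8+275),(c[1]/8+122)) for c in [(25,92),(352,40),(363,148),(45,192),(229,305),(143,318),(318,290),(108,372),(375,330)]]
for z in(.21,.22):
  p=[hit("top",u,z)[:2] for u in L[:4]]
  a=lambda v:np.degrees(np.arctan2(v[1],v[0]))
  print(z,p,"edges",a(p[0]-p[1])-90,a(p[3]-p[2])-90,a(p[0]-p[3]),a(p[1]-p[2]))
for u in L[4:7]: print("lens",hit("top",u,.19))
for u in L[7:]: print("foot",hit("top",u,0.003))
# rack fit
uvT=[(387+a/5,200+b/5) for a,b in [(108,22),(362,112),(290,298),(38,215)]]
for u in uvT: print("rack",hit("top",u,.034))
for a,b in [(282,72),(222,258)]: print("slateT",hit("top",(387+a/5,200+b/5),.108))
for a,b in [(92,355),(265,342)]: print("slateS",hit("scene",(255+a/5,128+(b-300)/5),.108))
E
```

```text
plunger top [0.5095 0.2884 0.082 ] [0.5177 0.2936 0.082 ]
0.21 [array([0.79  , 0.1797]), array([0.8098, 0.065 ]), array([0.7708, 0.0608]), array([0.7541, 0.172 ])] edges 9.762394659751692 8.544672632909808 12.2006911194787 6.197209043626257
0.22 [array([0.787 , 0.1785]), array([0.8065, 0.0649]), array([0.768 , 0.0607]), array([0.7515, 0.1708])] edges 9.762394659751777 8.544672632909794 12.200691119478744 6.197209043626237
lens [0.719 0.108 0.19 ]
lens [0.714  0.1385 0.19  ]
lens [0.7247 0.0765 0.19  ]
foot [0.7331 0.1678 0.003 ]
foot [0.7518 0.0565 0.003 ]
rack [ 0.6125 -0.2239  0.034 ]
rack [ 0.5559 -0.3855  0.034 ]
rack [ 0.4374 -0.3364  0.034 ]
rack [ 0.4884 -0.1774  0.034 ]
slateT [ 0.5747 -0.3113  0.108 ]
slateT [ 0.4631 -0.2727  0.108 ]
slateS [ 0.575  -0.3079  0.108 ]
slateS [ 0.4679 -0.2625  0.108 ]
```

>>> arm_command(series="-12 -6 0 0 255;-20 -10 0 0 255;-24 -11 0 0 255;-24 -12 0 0 255;-24 -12 0 0 255;-24 -12 0 0 255;-24 -12 0 0 255;-24 -11 0 0 255;-24 -11 0 0 255;-24 -12 0 0 255;-24 -12 0 0 255;-24 -11 0 0 255;-24 -11 0 0 255;-20 -10 0 0 255;-10 -5 0 0 255;0 0 15 0 255;0 0 25 0 255;0 0 25 0 255;0 0 20 0 255;0 0 10 0 255", squeeze=20)

```text
time_s: 1.77
tool_pos: [0.5114, 0.2902, 0.1245]
tool_rot: [-179.8, -0.2, 153.1]
force: [-0.5, -1.0, -0.1]
grip_width: 0.0003
grasp_force: 0.0
```

Run:
```python
from h import *
import cv2
from cell import telemetry
o=telemetry.get_obs();print(o["tool_pos"],o["tool_rot"],o["force"],o["grip_width"],o["time_s"])
s=cams.read_camera("scene");t=cams.read_camera("top")
g=(255*(np.arange(256)/255)**.6).astype(np.uint8)
def c(im,x,y,w,h,k): return cv2.resize(g[im[y:y+h,x:x+w]],None,fx=k,fy=k,interpolation=cv2.INTER_CUBIC)
a=np.vstack([c(t,390,198,75,65,5.3334),c(s,265,128,60,40,6.6667)])
b=np.vstack([c(s,370,220,60,80,5),c(t,225,205,60,30,6.6667)])
m=min(a.shape[0],b.shape[0]);cv2.imwrite("pics/c3.png",np.hstack([a[:600],np.vstack([b,np.zeros((max(0,600-b.shape[0]),b.shape[1],3),np.uint8)])[:600,:] if 1 else b][:1]+[cv2.copyMakeBorder(b,0,max(0,a[:600].shape[0]-b.shape[0]),0,0,cv2.BORDER_CONSTANT)[:a[:600].shape[0],:400]]))
```

```text
[0.51144543 0.29016787 0.12447213] [-1.79776962e+02 -1.52426318e-01  1.53104966e+02] [-0.5291554  -1.03245966 -0.12660227] 0.00030076109110172325 1.7667Traceback (most recent call last):
  File "<stdin>", line 9, in <module>
    return _nx.concatenate(arrs, 0, dtype=dtype, casting=casting)
           ~~~~~~~~~~~~~~~^^^^^^^^^^^^^^^^^^^^^^^^^^^^^^^^^^^^^^^
ValueError: all the input array dimensions except for the concatenation axis must match exactly, but along dimension 1, the array at index 0 has size 300 and the array at index 1 has size 400
```

```bash
cat >> h.py <<'E'
import cv2
def crops(f,*cs):
    "each crop (cam, x, y, w, h) to 400x300, 2x2"
    im={n:cams.read_camera(n) for n in C}
    g=(255*(np.arange(256)/255)**.6).astype(np.uint8)
    t=[cv2.resize(g[im[n][y:y+h,x:x+w]],(400,300),interpolation=cv2.INTER_CUBIC) for n,x,y,w,h in cs]
    cv2.imwrite(f,np.vstack([np.hstack(t[:2]),np.hstack(t[2:])]))
E
python3 - <<'E'
from h import *
crops("pics/c3.png",("top",387,200,80,60),("scene",255,130,80,60),("scene",360,215,80,60),("top",215,205,80,60))
E
```

```text
(no output)
```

View pics/c3.png

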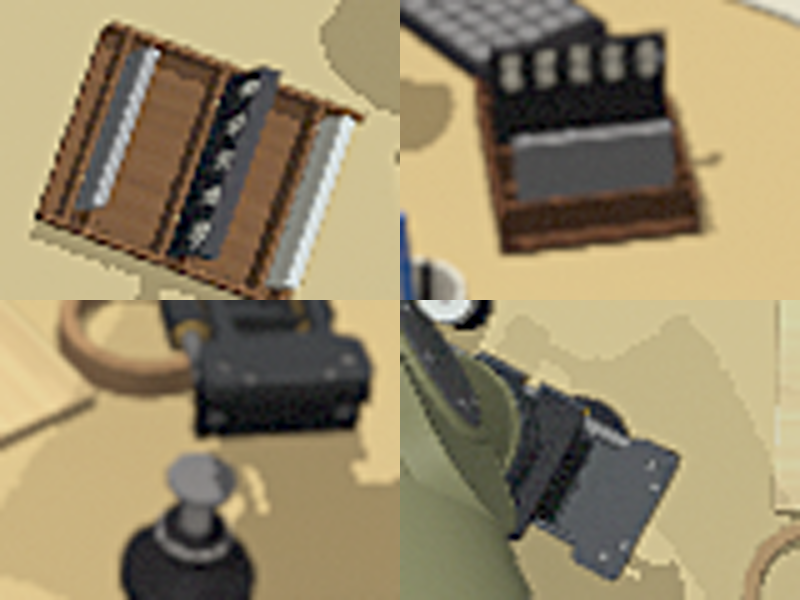

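Run:
```python
from h import *
from cell import telemetry
o=telemetry.get_obs();p=np.array(o["tool_pos"]);M=R.from_euler("xyz",o["tool_rot"],degrees=True).as_matrix()
for n,ox,oy in(("scene",360,215),("top",215,205)):
  for d in ([0,0,0],[0,0,-.07],[0,.095,-.07],[0,-.095,-.07],[.0375,.095,-.07]):
    print(n,d,(proj(n,p+M@d)[0]-[ox,oy])*5)
  print("pl",(proj(n,[.513,.291,.082])[0]-[ox,oy])*5,(proj(n,[.513,.291,.03])[0]-[ox,oy])*5)
```

```text
scene [0, 0, 0] [215.17399677 107.73780395]
scene [0, 0, -0.07] [232.48232986   1.67383545]
scene [0, 0.095, -0.07] [280.11541719 145.66749432]
scene [0, -0.095, -0.07] [ 191.09975572 -123.42467479]
scene [0.0375, 0.095, -0.07] [364.18411028 141.35631296]
pl [205.07901926 172.23116008] [193.73340339 241.77974734]
top [0, 0, 0] [132.1019607  138.20465762]
top [0, 0, -0.07] [105.38960165 133.78493611]
top [0, 0.095, -0.07] [-44.59285558  54.90682802]
top [0, -0.095, -0.07] [256.73271054 213.37863209]
top [0.0375, 0.095, -0.07] [-77.71168875 114.90766005]
pl [148.96315063 142.28643341] [165.41122156 145.02227047]
```

>>> arm_command(series="0 0 15 0 255;0 0 15 0 255;0 0 10 0 255;0 0 5 0 255;0 0 4 0 255;0 0 3 0 255;0 0 2 0 255;0 0 1 0 255;0 0 0 0 255;0 0 0 0 255")

```text
time_s: 2.8
tool_pos: [0.5137, 0.2913, 0.0732]
tool_rot: [180.0, 0.0, 153.1]
force: [-1.3, -0.7, 3.6]
grip_width: 0.0008
grasp_force: 2.1
```

>>> arm_command(series="0 0 2 0 255;0 0 2 0 255;0 0 2 0 255;0 0 1 0 255;0 0 0 0 255;0 0 0 0 255;0 0 0 0 255")

```text
time_s: 3.38
tool_pos: [0.5139, 0.2915, 0.0677]
tool_rot: [179.9, 0.0, 153.1]
force: [-6.7, -3.4, 14.9]
grip_width: 0.0005
grasp_force: 7.4
```

Stop reached (15 N, z = 0.068). Rise straight up.

>>> arm_command(series="0 0 -3 0 255;0 0 -5 0 255;0 0 -8 0 255;0 0 -15 0 255;0 0 -25 0 255;0 0 -30 0 255;0 0 -30 0 130;0 0 -30 0 130;0 0 -30 0 130;0 0 -20 0 130;0 0 -10 0 130;0 0 0 0 130")

```text
time_s: 4.38
tool_pos: [0.5147, 0.2917, 0.274]
tool_rot: [179.8, 0.1, 153.1]
force: [-0.3, 0.3, -1.1]
grip_width: 0.0323
grasp_force: 0.0
```

```bash
cat >> h.py <<'E'
def go(x,y,z,yaw=None):
    from cell import telemetry
    o=telemetry.get_obs();p=np.array(o["tool_pos"]);Y=o["tool_rot"][2];M=R.from_euler("xyz",[180,0,Y],degrees=True).as_matrix()
    print("at",p.round(4),np.round(o["tool_rot"],2),"q",np.round(o["qpos"],1),"F",np.round(o["force"],1),"w",round(o["grip_width"],4),"t",o["time_s"])
    print("shift mm",(M.T@(np.array([x,y,z])-p)*1000).round(1), "turn rad",None if yaw is None else np.radians([Y-yaw]))
E
python3 - <<'E'
from h import *
go(.5215,-.284,.25,-110); go(.5215,-.284,.25,70)
P=lambda x,y,z:np.array([x,y,z])
# fit slate+rack pose jointly: params cx,cy,yaw ; slate -x edge & rack corners
def box(c,th,xs,z): 
    e=np.array([np.cos(th),np.sin(th),0]);f=np.array([-np.sin(th),np.cos(th),0])
    return [np.array([c[0],c[1],z])+a*e+b*f for a,b in xs]
tR=[(387+a/5,200+b/5) for a,b in [(108,22),(362,112),(38,215)]]
tS=[(387+a/5,200+b/5) for a,b in [(282,72),(222,258)]]
sS=[(255+a/5,130+b/5) for a,b in [(90,47),(265,32)]]
sR=[(255+a/5,130+b/5) for a,b in [(105,205),(298,188)]]
def f(q):
    c=q[:2];th=q[2]
    # rack y+ end is low-x side? y dir at yaw 70: (-.94,.34)
    r=[proj("top",box(c,th,[(.086,-.068),(-.086,-.068),(.086,.068)],.034))-tR,
       proj("top",box(c,th,[(-.006,-.06),(-.006,.06)],.108))-tS,
       proj("scene",box(c,th,[(-.006,-.06),(-.006,.06)],.108))-sS,
       proj("scene",box(c,th,[(.086,-.068),(.086,.068)],.034))-sR]
    return np.concatenate(r).ravel()
s=least_squares(f,[.52,-.28,np.radians(70)],loss="soft_l1");print(s.x,np.degrees(s.x[2]));print(f(s.x).reshape(-1,2).round(1))
E
```

```text
at [0.5147 0.2917 0.274 ] [1.7977e+02 1.4000e-01 1.5307e+02] q [-39.4   9.8   8.3  87.9  -1.4  82.1  32.1] F [-0.3  0.3 -1.1] w 0.0323 t 4.3833
shift mm [-266.8 -510.2   24. ] turn rad [4.59151181]
at [0.5147 0.2917 0.274 ] [1.7977e+02 1.4000e-01 1.5307e+02] q [-39.4   9.8   8.3  87.9  -1.4  82.1  32.1] F [-0.3  0.3 -1.1] w 0.0323 t 4.3833
shift mm [-266.8 -510.2   24. ] turn rad [1.44991915]
[ 0.52126889 -0.28386025  1.22742051] 70.32601479787438
[[ 0.6 -0.5]
 [ 0.7 -0.1]
 [ 0.8  0.7]
 [-0.5 -0.3]
 [-1.1  0.1]
 [-0.  -0.6]
 [ 0.3 -1.3]
 [-0.7  2. ]
 [ 1.3  0.6]]
```

>>> arm_command(series="-8 -15 0 0 130;-12 -24 0 0 130;-14 -27 0 0 130;-14 -27 0 0.05 130;-14 -27 0 0 130;-14 -27 0 0 130;-14 -27 0 0 130;-14 -27 0 0 130;-14 -27 0 0 130;-14 -27 0 0 130;-14 -27 0 0 130;-14 -27 0 0 130;-14 -27 0 0 130;-14 -27 0 0 130;-14 -27 0 0 130;-14 -27 0 0 130;-14 -27 0 0 130;-14 -27 0 0 130;-12 -22 0 0 130;-8 -12 0 0 130")

```text
time_s: 6.05
tool_pos: [0.4937, -0.2827, 0.2692]
tool_rot: [-179.8, -0.2, 149.9]
force: [0.2, 0.0, 0.4]
grip_width: 0.043
grasp_force: 0.0
```

>>> arm_command(series="0 0 0 0.06 130;0 0 0 0.12 130;0 0 0 0.12 130;0 0 0 0.12 130;0 0 0 0.12 130;0 0 0 0.12 130;0 0 0 0.12 130;0 0 0 0.12 130;0 0 0 0.12 130;0 0 0 0.12 130;0 0 0 0.12 130;0 0 0 0.12 130;0 0 0 0.12 130;0 0 0 0.12 130;0 0 0 0.12 130;0 0 0 0.12 130;0 0 0 0.12 130;0 0 0 0.12 130;0 0 0 0.12 130;0 0 0 0.12 130")

```text
time_s: 7.72
tool_pos: [0.495, -0.2788, 0.2691]
tool_rot: [-179.9, 0.2, 15.7]
force: [-0.0, 0.7, -0.4]
grip_width: 0.0428
grasp_force: 0.0
```

>>> arm_command(series="0 0 0 0.12 130;0 0 0 0.12 130;0 0 0 0.12 130;0 0 0 0.12 130;0 0 0 0.06 130;0 0 0 0 130")

```text
time_s: 8.22
tool_pos: [0.4951, -0.2788, 0.2693]
tool_rot: [180.0, 0.2, -15.0]
force: [-0.1, 0.1, -0.3]
grip_width: 0.0427
grasp_force: 0.0
```

Run:
```python
from h import *
go(.5213,-.284,.082,-19.7)
crops("pics/c4.png",("scene",370,230,60,45),("top",215,205,80,60),("top",370,180,120,90),("scene",210,90,120,90))
```

```text
at [ 0.4951 -0.2788  0.2693] [179.99   0.21 -14.95] q [-19.9   9.8  53.   92.4  -7.8  81.9 -71.2] F [-0.1  0.1 -0.3] w 0.0427 t 8.2167
shift mm [ 26.6  -1.7 187.3] turn rad [0.08287141]
```

View pics/c4.png

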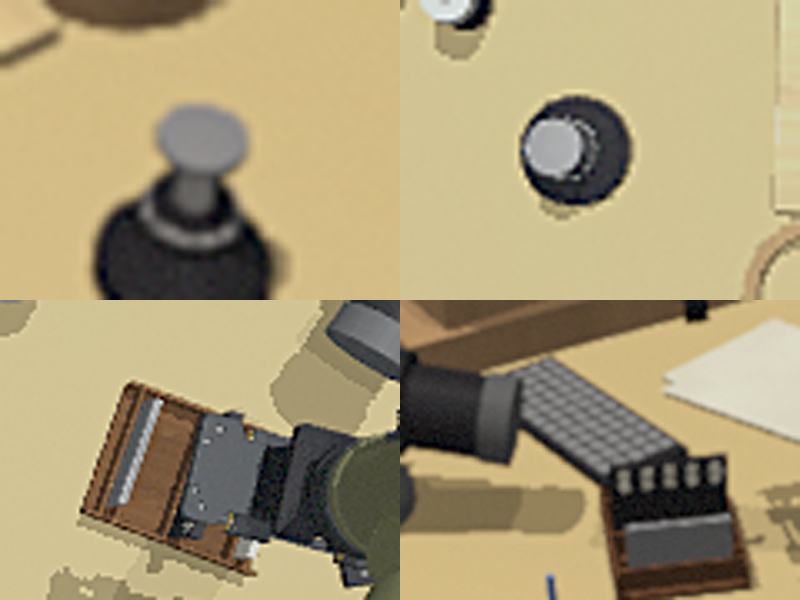

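Plunger is back up (disc at crop (202,138)); gripper over the rack, neighbours clear. Align, descend partway.

>>> arm_command(series="0 0 0 0.08 130;7 -1 0 0 130;10 -2 0 0 130;9 -1 5 0 130;0 0 15 0 130;0 0 25 0 130;0 0 25 0 130;0 0 25 0 130;0 0 20 0 130;0 0 10 0 130;0 0 3 0 130;0 0 0 0 130")

```text
time_s: 9.32
tool_pos: [0.5227, -0.2834, 0.1431]
tool_rot: [180.0, 0.1, -19.3]
force: [-0.3, 0.3, 0.8]
grip_width: 0.0425
grasp_force: 0.0
```

Run:
```python
from h import *
go(.5213,-.284,.083,-19.7)
```

```text
at [ 0.5227 -0.2834  0.1431] [ 1.7998e+02  6.0000e-02 -1.9320e+01] q [-15.9  19.7  50.8  98.6 -16.2  69.4 -70.2] F [-0.3  0.3  0.8] w 0.0425 t 9.3167
shift mm [-1.1  1.  60.1] turn rad [0.00671204]
```

>>> arm_command(series="-1 1 10 0 130;0 0 15 0 130;0 0 15 0 130;0 0 10 0 130;0 0 6 0 130;0 0 3 0 130;0 0 1 0 130;0 0 0 0 130")

```text
time_s: 9.98
tool_pos: [0.5219, -0.2841, 0.084]
tool_rot: [180.0, -0.0, -19.4]
force: [-0.7, -0.9, -0.4]
grip_width: 0.0428
grasp_force: 0.0
```

>>> arm_command(series="0 0 0 0 150;0 0 0 0 170;0 0 0 0 190;0 0 0 0 210;0 0 0 0 230;0 0 0 0 255;0 0 0 0 255;0 0 0 0 255;0 0 0 0 255;0 0 0 0 255", squeeze=25)

```text
time_s: 10.82
tool_pos: [0.5217, -0.2839, 0.0837]
tool_rot: [-180.0, -0.0, -19.4]
force: [0.4, 0.6, 1.8]
grip_width: 0.0118
grasp_force: 25.0
```

Gripped on the 12 mm sticks. Lift straight.

>>> arm_command(series="0 0 -3 0 255;0 0 -6 0 255;0 0 -10 0 255;0 0 -12 0 255;0 0 -15 0 255;0 0 -15 0 255;0 0 -18 0 255;0 0 -18 0 255;0 0 -18 0 255;0 0 -18 0 255;0 0 -18 0 255;0 0 -15 0 255;0 0 -10 0 255;0 0 -5 0 255;0 0 0 0 255", squeeze=35)

```text
time_s: 12.07
tool_pos: [0.522, -0.2843, 0.266]
tool_rot: [-180.0, -0.1, -19.4]
force: [-0.5, -0.3, -0.6]
grip_width: 0.0117
grasp_force: 35.0
```

Run:
```python
from h import *
go(.539,.079,.2165,99)
crops("pics/c5.png",("scene",200,60,160,120),("top",370,180,120,90),("top",240,100,120,90),("scene",280,90,80,60))
```

```text
at [ 0.522  -0.2843  0.266 ] [-1.7999e+02 -1.4000e-01 -1.9380e+01] q [-18.2  14.2  53.2  89.4 -11.5  82.  -73.7] F [-0.5 -0.3 -0.6] w 0.0117 t 12.0667
shift mm [-104.5 -348.4   49.5] turn rad [-2.06617965]
```

View pics/c5.png

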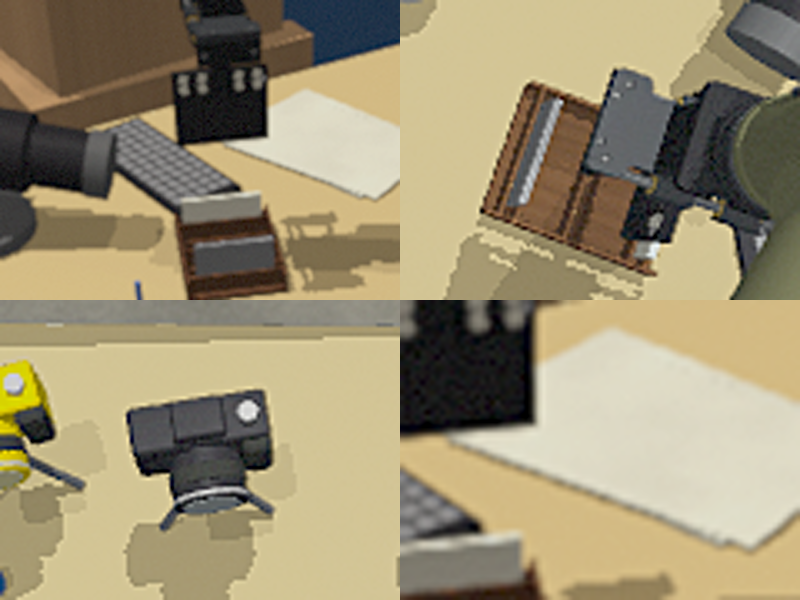

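Slate is held upright with its plain back to the scene camera (+y), so the ruled face looks -y, as assumed; the other cards stay in the rack. Carry over high.

>>> arm_command(series="-2 -6 0 0 255;-3 -11 0 0 255;-5 -16 0 0 255;-6 -20 0 0 255;-6 -20 0 0 255;-6 -22 0 0 255;-6 -22 0 0 255;-6 -22 0 0 255;-7 -22 0 0 255;-7 -22 0 0 255;-7 -22 0 0 255;-7 -22 0 0 255;-7 -22 0 0 255;-6 -22 0 0 255;-6 -21 0 0 255;-6 -20 0 0 255;-5 -16 0 0 255;-3 -11 0 0 255;-2 -6 0 0 255;-1 -3 0 0 255")

```text
time_s: 13.83
tool_pos: [0.5385, 0.0798, 0.264]
tool_rot: [180.0, 0.0, -19.3]
force: [0.4, -0.3, -1.9]
grip_width: 0.0117
grasp_force: 35.0
```

>>> arm_command(series="0 0 0 -0.05 255;0 0 0 -0.1 255;0 0 0 -0.12 255;0 0 0 -0.12 255;0 0 0 -0.12 255;0 0 0 -0.12 255;0 0 0 -0.12 255;0 0 0 -0.12 255;0 0 0 -0.12 255;0 0 0 -0.12 255;0 0 0 -0.12 255;0 0 0 -0.12 255;0 0 0 -0.12 255;0 0 0 -0.12 255;0 0 0 -0.12 255;0 0 0 -0.12 255;0 0 0 -0.12 255;0 0 0 -0.08 255;0 0 0 -0.04 255;0 0 0 0 255")

```text
time_s: 15.5
tool_pos: [0.5389, 0.0774, 0.2645]
tool_rot: [-180.0, 0.0, 99.1]
force: [-0.3, 0.5, -1.0]
grip_width: 0.0118
grasp_force: 35.0
```

Run:
```python
from h import *
go(.539,.079,.2157,99.3)
```

```text
at [0.5389 0.0774 0.2645] [-1.7999e+02  3.0000e-02  9.9150e+01] q [-41.9   4.3  32.9  95.7  -2.4  80.7   0.5] F [-0.3  0.5 -1. ] w 0.0118 t 15.5
shift mm [ 1.6  0.3 48.8] turn rad [-0.00266524]
```

>>> arm_command(series="1 0 5 0 255;1 0 10 0 255;0 0 12 0 255;0 0 10 0 255;0 0 7 0 255;0 0 4 0 255;0 0 1 0 255;0 0 0 0 255;0 0 0 0 255")

```text
time_s: 16.25
tool_pos: [0.5389, 0.0809, 0.2159]
tool_rot: [180.0, -0.0, 99.2]
force: [-0.8, -0.1, -1.1]
grip_width: 0.0116
grasp_force: 35.0
```

Run:
```python
from h import *
go(.539,.079,.2157,99.3)
crops("pics/c6.png",("scene",220,170,160,120),("top",240,110,120,90),("scene",280,170,80,60),("scene",250,125,80,60))
```

```text
at [0.5389 0.0809 0.2159] [179.96  -0.    99.22] q [-41.7   5.8  32.7  99.9  -3.3  75.2   0.9] F [-0.8 -0.1 -1.1] w 0.0116 t 16.25
shift mm [-1.9 -0.2  0.2] turn rad [-0.0014332]
```

View pics/c6.png

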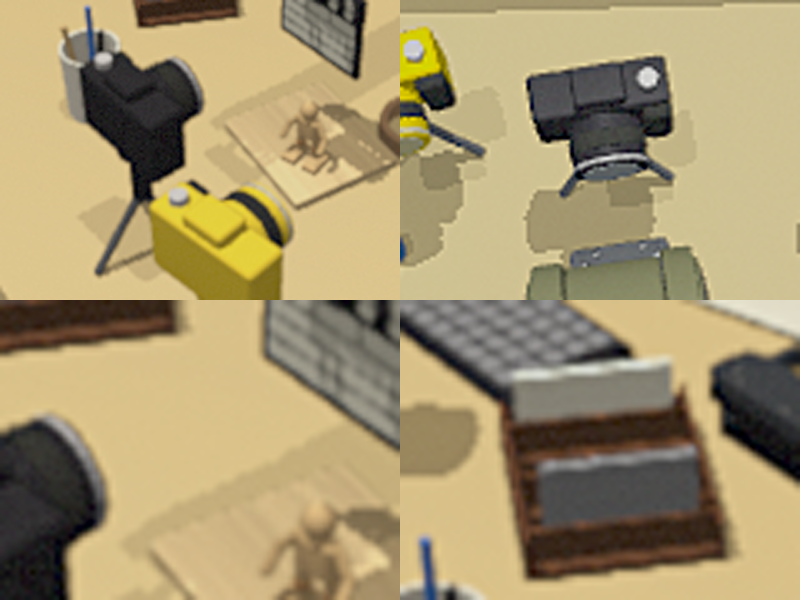

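Run:
```python
from h import *
th=np.radians(189.22);e=np.array([np.cos(th),np.sin(th),0]);f=np.array([-np.sin(th),np.cos(th),0])
o=np.array([.5389,.0809,.2159-.0757])
for b in(-.06,.06): print(proj("scene",o-.004*e+b*f))
t=np.radians(9.3);ex=np.array([np.cos(t),np.sin(t),0]);ey=np.array([-np.sin(t),np.cos(t),0])
L=np.array([.717,.108,.19]);a=np.radians(np.arange(0,360,30))
P=np.array([L+.0325*(np.cos(k)*ey+np.sin(k)*np.array([0,0,1])) for k in a])
print(((proj("scene",P)-[280,170])*5).round(0).tolist())
print(((proj("top",P)-[240,110])*400/120).round(0).tolist())
```

```text
[[361.58253549 201.70570937]]
[[331.76028472 180.73647661]]
[[111.0, 201.0], [104.0, 171.0], [88.0, 140.0], [67.0, 117.0], [47.0, 108.0], [34.0, 115.0], [30.0, 136.0], [37.0, 165.0], [52.0, 195.0], [72.0, 218.0], [92.0, 228.0], [106.0, 222.0]]
[[174.0, 175.0], [178.0, 170.0], [191.0, 165.0], [210.0, 161.0], [230.0, 159.0], [244.0, 160.0], [250.0, 164.0], [245.0, 169.0], [232.0, 174.0], [214.0, 178.0], [195.0, 179.0], [181.0, 178.0]]
```

Ruled face is toward the lens, within a few mm of target. Small trim, settle, and hand in.

>>> arm_command(series="-1 1 0 0 255;-1 1 0 0 255;0 0 0 0 255;0 0 0 0 255;0 0 0 0 255;0 0 0 0 255;0 0 0 0 255;0 0 0 0 255;0 0 0 0 255;0 0 0 0 255;0 0 0 0 255;0 0 0 0 255")

```text
time_s: 17.35
tool_pos: [0.5409, 0.0792, 0.2156]
tool_rot: [180.0, -0.0, 99.2]
force: [0.8, -0.5, -0.2]
grip_width: 0.0118
grasp_force: 35.0
```

Run:
```python
from h import *
from cell import env
go(.541,.079,.2157,99.3); print(env.sign_off())
```

```text
at [0.5409 0.0792 0.2156] [180.    -0.    99.22] q [-41.5   6.1  32.9  99.6  -3.4  75.2   1.3] F [ 0.8 -0.5 -0.2] w 0.0118 t 17.35
shift mm [-0.3  0.1 -0.1] turn rad [-0.00131789]
the job is handed in; nothing more can be done
None
```

I pressed the plunger to its stop and it sprang back; the slate is now held steady and upright about 18 cm from the black film camera's lens, centred to within a few mm by my camera measurements, ruled face to the lens. The job was handed in at 17.4 s, and no result came back.

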